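# Pop a grinding ball and trap it over the inspection window

### The arm

A 7-joint arm with a two-finger parallel gripper is mounted at the origin on a cart in front of the work surface, level with it; the furniture and walls round the work are solid. World frame = base frame: x ahead of the robot, y to its left, z up, the work surface at z = 0. Lengths are in m, angles in rad, forces in N, time in s.
With the tool pointing down it reaches from about 0.4 to 0.85 m from the base axis. Payload 10.4 kg.
Tool frame: the origin (TCP) lies at the very end of the fingers, on their centre line; the grasp point (between the pads) lies 19 mm behind it; z points along the fingers, y is the direction in which the jaws open and shut (so a half turn about z gives the same grasp; the last joint's range is limited). The gripper opens to 87 mm and grips with 3 to 60 N. Pads are 19 mm wide; open, the fingers measure 117 mm over their backs; the gripper's body (75 mm by 190 mm) begins 51 mm behind the grasp point.
Start: joints at [-1.191, 0.332, -0.065, 1.46, 0.022, 1.35, -0.088], TCP at [0.245, 0.575, 0.187] pointing down, gripper open.
Joint ranges: [-2.6, 2.6], [-0.5, 2.12], [-1.47, 1.34], [0.16, 2.42], [-1.27, 4.41], [0.06, 2.06], [-2.6, 2.6]. Speed limits (rad/s): [2.22, 2.22, 2.79, 2.79, 3.14, 3.14, 3.14].

### API

Orientations are given as [roll, pitch, yaw] about the fixed x, y, z axes, in that order (R = Rz(yaw) Ry(pitch) Rx(roll)).
In Python, from cell import sensors, capture, close_job gives the robot as it stands. The module is installed in compiled form; this text tells all that it offers.
- The arm moves only by the tool move_arm, never from a script. Its arguments are lists of equal length, an entry for each row: "fingers": the opening, from 0 (shut) to 1 (fully open); "linear": the shift along the world's x, y, z in cm, a list of three; "spin": the turn about the world's z in degrees. In form: {"fingers": [fingers, ...], "linear": [[dx, dy, dz], ...], "spin": [spin, ...]}. A call has 1 to 5 rows; each row shifts and turns the commanded pose from where the row before left it; what a row does not reach is not made up. A row lasts 1/12 s, in which the tool goes at most 41.7 mm and 7.16 degrees, less where a joint would pass 70% of its speed; a pose out of reach is approached as far as the arm can. A call with a gripper value outside its range is refused whole. The fingers move at their own pace and stop on an object; "newtons" is the grip in N (left out, the last holds). Time passes only in rows, so rows that do not move let the fingers close. It gives the time, the measured TCP pose, the force and the opening at its end, in the units of the state.
- sensors.get_obs(): the state, without advancing time (a new reading comes with each control period).
- capture(name): name is "side" or "top" or "wrist"; returns a dict with "pixels" (480x640x3 uint8, red, green, blue), "range_z" (480x640 float32, m along the optical axis (not along the pixel's ray), 0 where there is no reading), "fx", "fy", "cx", "cy" (pixels), "cam_to_world" (4x4, takes a point from camera to world coordinates); the wrist camera has in their place "T_tool_cam" (4x4, takes a point from camera to tool coordinates, whose origin is the TCP and whose axes are the flange's). Camera axes: x right, y down, z forward; pixel columns grow to the right and rows downward; lengths in m; the calibration is good to about 2 mm. A picture is of the moment at which its call begins: read the wrist's pose just before it.
- close_job(): hands the job in, once; it reports no verdict.
The state is a dict: "t": time; "joint_positions": joint angles; "qvel": joint speeds; "effort": joint torques, N m; "eef_pos": TCP position; "orientation": TCP orientation; "wrist_force": force on the tool from outside, world axes, zero at the start; "torque": the same for the moment, N m; "width": finger opening in m.
Only numpy, scipy, OpenCV 4.12 (cv2) and the standard library are available. Lean on these libraries where they do the work, as an engineer would, in place of code of your own. Each camera call takes 0.05 s, during which the arm holds its last target.

### The job

On the two-lane ball feeder, press the green button beside the lane that holds the white ceramic ball, so that its ejector pops the ball out of its seat, and stop the ball with the other finger as it rolls down, so that it stays over that lane's orange inspection strip instead of running into the catch tray. Let only the ejector move the ball out of its seat, do not pick the ball up, and leave the other button, the dark ball, the brass weight and the vial alone. Finish while holding: one finger still keeps the button down and the other still bars the white ball, at rest over the orange strip.

Things in the scene. Friction and masses are not known exactly. Their poses are not given: they have to be found in the camera images.
- feeder: Two-lane ball feeder fixed on the bench, 208 x 206 mm, 78 mm high: grey base, blue ejector housing at the high end (+x, away from the robot), blue catch tray at the low end (-x; x = -89 to -42 mm, 48 mm high). z up, +y its left; origin on the bench, 14 mm downhill of the base's middle. Lanes along x at y = +26 (left) and -26 mm (right): two 6 mm steel rods 20 mm apart over a black strip.
- window_left (a point): where the centre of a ball lying over the middle of the left lane's orange inspection strip would be: feeder x = +5 mm. The strip runs from x = -14 to +24 mm; the ball's centre has to be over it. Lane along x: seat at +75 mm, crest at +58 mm, then a fall of 10 degrees to the tray at -42 mm. Rod tops are 48 mm above the bench at the crest, 38 mm at x = 0, 34 mm at x = -20 mm.
- window_right (a point): the same for the right lane
- button_left_top (a point): centre of the top of the left lane's green button (28 mm diameter), at feeder x = -20, y = +82 mm, 50 mm above the bench when up; the lane's middle is 56 mm from it along the feeder's y. A finger over the lane beside the button, its tip level with the button's top, bars the ball (tip 16 mm above the rods, 7 mm when fully pressed); the ball's centre stops 16 mm uphill of the finger's uphill side.
- button_right_top (a point): the same for the right lane, at feeder x = -20, y = -82 mm
- button_left (a joint): travel of the left button: 0 = up, 0.009 m = fully down. Spring: 0.9 N to start, 3.6 N fully down, up to 1 N more while it drives a ball, then a rigid stop; returns when let go. It drives a steel ejector rod 2.75 times as far downhill against the ball in that lane's seat; at about 6 mm the ball passes the crest and rolls down by itself, reaching the strip within about half a second.
- button_right (a joint): the same for the right lane
- white_ball_center (a point): centre of the white ceramic ball (32 mm diameter, about 0.12 kg). At the start it is in the seat of the left or the right lane, 59 mm above the bench; over the strip its centre is about 52 mm above the bench. Only a finger can stop it on the slope.
- dark_ball_center (a point): centre of the dark steel ball (32 mm diameter), in the seat of the other lane, where it stays
- white_ball: the white ball itself (its origin is on its surface and turns as it rolls: use point white_ball_center)
- dark_ball: the dark ball itself (use point dark_ball_center)
- brass_weight: brass weight, 25 mm diameter, 30 mm high, loose on the bench to the right of the feeder; origin at the centre of its underside. Bystander.
- sample_vial: glass vial with a black cap, 27 mm diameter, 56 mm high, loose on the bench to the left of the feeder; origin at the centre of its underside. Bystander.
Mind the look-alikes: they are no part of the job. What is shaped like the white_ball but red is not meant.

How it is judged:
By the outcome, as a careful person would: the job done as asked, in the order asked, and still so for the second after the job is handed in, while the arm keeps its last pose, push and grip.
It also fails if it takes over 29 s, if anything falls off the work surface, if the arm or the gripper's body presses on something with over 40 N, if the wrist force passes 120 N, or if a joint passes its speed limit or range.

## Working session

There is one attempt and no reset: what is moved stays moved. The work goes in short steps, Python scripts to look and compute and a tool call to move; the robot and the scene stay as the last step left them, time stands still between calls to the robot, and variables do not carry over. Pictures are saved under pics/ and viewed, and the job is handed in when it is done.

Besides the shell and the picture viewer there is one more tool, called after "Emit:" as name([rows], argument=value, ...), one row to a line, values as JSON. move_arm: Moves the arm, as the interface text tells. Its arguments: {"type":"object","properties":{"fingers":{"type":"array"},"linear":{"type":"array"},"spin":{"type":"array"},"newtons":{"type":"number"}},"required":["fingers","linear","spin"]}

```bash
mkdir -p pics; python3 - <<'E'
from cell import sensors, capture
import cv2,numpy as np,pickle
o=sensors.get_obs()
for k in o: print(k,np.round(o[k],3))
d={}
for n in ["side","top"]:
    c=capture(n); d[n]=c
    cv2.imwrite(f"pics/{n}0.png",c["pixels"][:,:,::-1])
    print(n,c["fx"],c["cx"],c["cy"],np.round(c["cam_to_world"],3).tolist())
pickle.dump(d,open("d0.pkl","wb"))
E
```

```text
t 0.0
joint_positions [-1.191  0.333 -0.065  1.461  0.022  1.35  -0.089]
qvel [-0.     0.    -0.001 -0.001  0.001  0.001 -0.002]
effort [-0.0000e+00 -6.2327e+01  2.4000e-02 -3.8989e+01 -6.2000e-02  4.0000e-02
  0.0000e+00]
eef_pos [0.245 0.575 0.187]
orientation [-3.14   0.     2.739]
wrist_force [-0.39   0.102  0.056]
torque [0.036 0.057 0.041]
width 0.087
side 498.6550260969218 316.41850197750557 243.92109528378793 [[0.879, -0.233, 0.416, 0.261], [-0.477, -0.402, 0.782, -0.719], [-0.015, -0.886, -0.464, 0.447], [0.0, 0.0, 0.0, 1.0]]
top 549.1711910752906 320.01909642864484 238.96705590490973 [[0.029, -0.996, 0.081, 0.547], [-1.0, -0.029, 0.002, -0.049], [0.0, -0.081, -0.997, 1.1], [0.0, 0.0, 0.0, 1.0]]
```

View pics/top0.png

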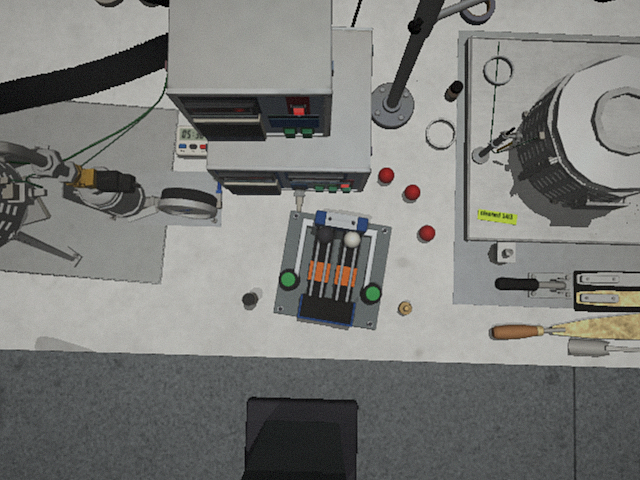

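View pics/side0.png

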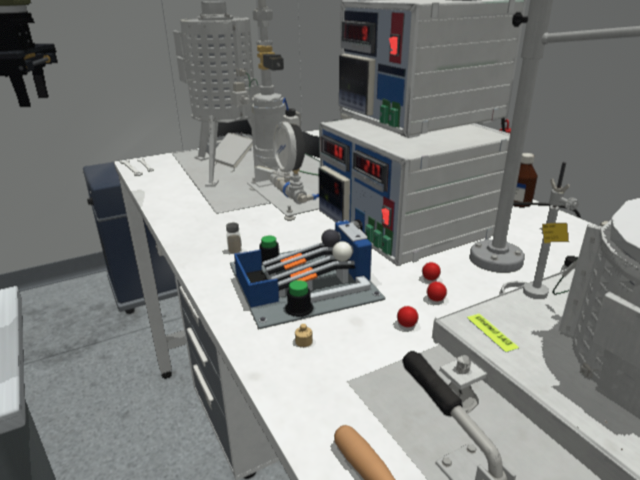

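The top view shows the white ball at (351,240) in the right lane and the dark ball at (324,233) in the left. The right button is at (372,294) and the left at (288,279). The look-alikes are the red balls at (387,175), (412,192) and (427,233), plus the green terminals on the instruments at about (290,132). I choose the white ball and the right button.

```bash
cat > h.py <<'E'
import numpy as np,cv2
def ray(c,u,v,z,T=None):
    T=c["cam_to_world"] if T is None else T
    d=T[:3,:3]@np.array([(u-c["cx"])/c["fx"],(v-c["cy"])/c["fy"],1]); o=T[:3,3]
    return o+d*(z-o[2])/d[2]
def blobs(m,amin=30):
    n,l,s,ce=cv2.connectedComponentsWithStats(m.astype(np.uint8))
    return [(ce[i],s[i]) for i in range(1,n) if s[i][4]>=amin]
def green(p):
    h=cv2.cvtColor(p,cv2.COLOR_RGB2HSV); return (abs(h[...,0].astype(int)-65)<18)&(h[...,1]>120)&(h[...,2]>50)
def orange(p):
    h=cv2.cvtColor(p,cv2.COLOR_RGB2HSV); return (abs(h[...,0].astype(int)-11)<7)&(h[...,1]>150)&(h[...,2]>120)
def white(p):
    h=cv2.cvtColor(p,cv2.COLOR_RGB2HSV); return (h[...,1]<50)&(h[...,2]>150)
E
python3 - <<'E'
from h import *; import pickle
d=pickle.load(open("d0.pkl","rb"))
for n in d:
    c=d[n];p=c["pixels"]
    for nm,f,z in [("green",green,.05),("orange",orange,.035)]:
        for ce,s in blobs(f(p)):
            print(n,nm,np.round(ce,1),s[4],np.round(ray(c,*ce,z),4),"depth z",np.round(c["range_z"][int(ce[1]),int(ce[0])],3))
    roi=p[200:270,300:400] if n=="top" else p[220:270,320:360]
    off=(300,200) if n=="top" else (320,220)
    for ce,s in blobs(white(roi),20): ce=ce+off; print(n,"white",np.round(ce,1),s,np.round(ray(c,*ce,.059),4))
t=d["top"]["pixels"][195:340,230:430]
cv2.imwrite("pics/topcrop.png",cv2.resize(t,None,fx=4,fy=4,interpolation=cv2.INTER_CUBIC)[:,:,::-1])
E
```

```text
side green [386.5 114.9] 132 [1.2669 0.6525 0.05  ] depth z 0.875
side green [396.2 117.6] 49 [1.2714 0.6041 0.05  ] depth z 0.858
side green [377.5 239.7] 65 [ 0.7171 -0.0899  0.05  ] depth z 0.891
side green [268.3 241.9] 144 [ 0.5489 -0.0022  0.05  ] depth z 0.867
side green [384.7 245.7] 41 [ 0.7149 -0.1144  0.05  ] depth z 0.874
side green [297.9 288.1] 254 [ 0.5274 -0.1598  0.05  ] depth z 0.732
side orange [291.2 256.6] 38 [ 0.5718 -0.0446  0.035 ] depth z 0.855
side orange [294.6 263.3] 95 [ 0.5666 -0.068   0.035 ] depth z 0.837
side orange [300.7 271.3] 55 [ 0.5638 -0.0963  0.035 ] depth z 0.808
side orange [308.5 277. ] 71 [ 0.5665 -0.1179  0.035 ] depth z 0.794
side white [325.8 226.3] [  0   0  15  23 176] [ 0.6568 -0.0141  0.059 ]
side white [350.9 230.7] [ 19   3  21  17 200] [ 0.686  -0.0522  0.059 ]
side white [342.3 247.8] [ 14  22  17  12 170] [ 0.64   -0.0991  0.059 ]
side white [323.9 258.6] [ 0 37 10  5 22] [ 0.5959 -0.1158  0.059 ]
side white [328.  264.6] [ 0 42 18  7 31] [ 0.592  -0.1356  0.059 ]
top green [289.  130.5] 35 [0.8423 0.0196 0.05  ] depth z 0.863

[... 202 characters left out ...]
p orange [310.2 269.9] 64 [ 0.5723 -0.0298  0.035 ] depth z 1.067
top orange [318.7 271.1] 132 [ 0.5706 -0.0463  0.035 ] depth z 1.067
top orange [327.1 272.5] 60 [ 0.5683 -0.0625  0.035 ] depth z 1.063
top orange [336.7 274.1] 64 [ 0.5658 -0.0812  0.035 ] depth z 1.069
top orange [345.2 275.8] 131 [ 0.563  -0.0977  0.035 ] depth z 1.067
top orange [353.5 277.1] 58 [ 0.5609 -0.114   0.035 ] depth z 1.068
top white [363.7 218.6] [   2    0   98   70 2498] [ 0.6726 -0.1291  0.059 ]
top white [304.  232.9] [  0  19  14  42 168] [ 0.6419 -0.0162  0.059 ]
top white [371.2 246.1] [ 65  29  12  41 201] [ 0.6203 -0.1446  0.059 ]
top white [352.2 238.3] [ 46  33  13  12 122] [ 0.6342 -0.1083  0.059 ]
```

View pics/topcrop.png

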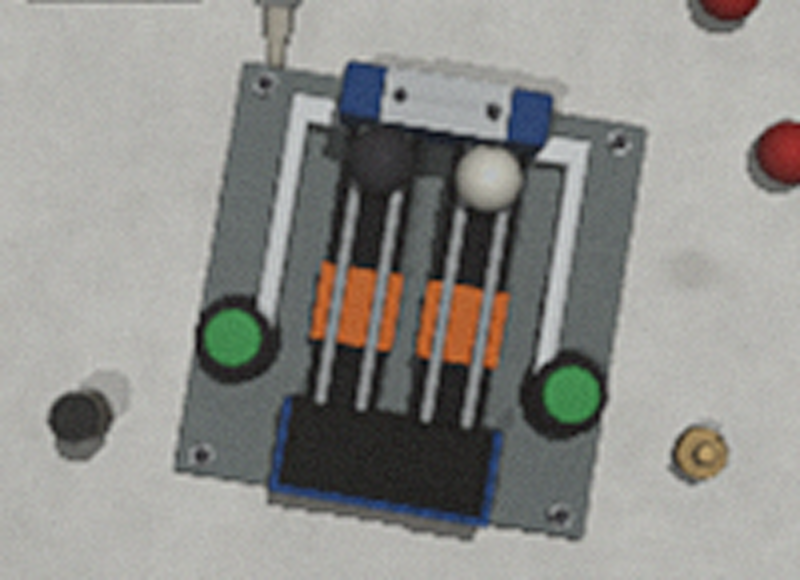

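Checks on the top-view points:
- **Button spacing:** 163.3 mm, against 164 mm given.
- **Right strip centre:** it matches the position predicted from the button to under 1 mm.
- **Feeder yaw:** -7.85°.

The target TCP is (0.535, -0.122) with tool yaw about 172°, a turn of +15.2°. The fingers go to 41 mm, which puts their centres 56 mm apart.

Emit:
move_arm([
  [2, -3.3, 0],
  [2, -3.3, 0],
  [2, -3.3, 0],
  [2, -3.3, 0],
  [2, -3.3, 0],
], fingers=[0.47, 0.47, 0.47, 0.47, 0.47], spin=[0.76, 0.76, 0.76, 0.76, 0.76], newtons=20)

```text
t: 0.52
eef_pos: [0.3455, 0.4081, 0.187]
orientation: [-3.141, -0.0, 2.806]
wrist_force: [0.8, 0.4, -0.2]
width: 0.0617
```

Emit:
move_arm([
  [2, -3.3, 0],
  [2, -3.3, 0],
  [2, -3.3, 0],
  [2, -3.3, 0],
  [2, -3.3, 0],
], fingers=[0.47, 0.47, 0.47, 0.47, 0.47], spin=[0.76, 0.76, 0.76, 0.76, 0.76])

```text
t: 0.93
eef_pos: [0.4454, 0.2431, 0.1873]
orientation: [3.142, -0.0, 2.872]
wrist_force: [1.5, 0.1, 0.1]
width: 0.0419
```

Emit:
move_arm([
  [0.9, -3.6, 0],
  [0.9, -3.6, 0],
  [0.9, -3.6, 0],
  [0.9, -3.6, 0],
  [0.9, -3.6, 0],
], fingers=[0.47, 0.47, 0.47, 0.47, 0.47], spin=[0.76, 0.76, 0.76, 0.76, 0.76])

```text
t: 1.35
eef_pos: [0.4899, 0.0631, 0.1873]
orientation: [3.141, -0.0, 2.938]
wrist_force: [1.5, 0.4, -0.2]
width: 0.041
```

Emit:
move_arm([
  [0.9, -3.6, 0],
  [0.9, -3.6, 0],
  [0.9, -3.6, 0],
  [0.9, -3.6, 0],
  [0.9, -3.6, 0],
], fingers=[0.47, 0.47, 0.47, 0.47, 0.47], spin=[0.76, 0.76, 0.76, 0.76, 0.76])

```text
t: 1.77
eef_pos: [0.5349, -0.1167, 0.1873]
orientation: [3.141, -0.0, 3.005]
wrist_force: [0.7, 0.7, -0.1]
width: 0.0406
```

Emit:
move_arm([
  [0, -0.5, -2],
  [0, 0, -2],
], fingers=[0.47, 0.47], spin=[0, 0])

```text
t: 1.93
eef_pos: [0.5353, -0.1238, 0.1475]
orientation: [-3.141, 0.002, 2.999]
wrist_force: [0.1, 1.8, 0.2]
width: 0.0407
```

```bash
python3 - <<'E'
from cell import sensors, capture
from h import *; import pickle
from scipy.spatial.transform import Rotation as R
o=sensors.get_obs(); c=capture("wrist"); c["T_tool_cam"]=np.array(c["T_tool_cam"])
T=np.eye(4); T[:3,:3]=R.from_euler("xyz",o["orientation"]).as_matrix(); T[:3,3]=o["eef_pos"]
W=T@c["T_tool_cam"]; print(o["t"],o["eef_pos"],o["orientation"],o["width"]); print(np.round(c["T_tool_cam"],3))
p=c["pixels"]; cv2.imwrite("pics/wrist1.png",p[:,:,::-1])
F=np.deg2rad(-7.85); fx=np.array([np.cos(F),np.sin(F)]); fy=np.array([-fx[1],fx[0]])
for nm,f,z in [("green",green,.05),("orange",orange,.033)]:
    for ce,s in blobs(f(p),100):
        q=ray(c,*ce,z,W); print(nm,np.round(ce,1),s,np.round(q,4))
t=capture("top"); cv2.imwrite("pics/top1.png",cv2.resize(t["pixels"][180:345,220:440],None,fx=3,fy=3)[:,:,::-1])
t=capture("side"); cv2.imwrite("pics/side1.png",cv2.resize(t["pixels"][150:350,200:440],None,fx=3,fy=3)[:,:,::-1])
E
```

```text
1.9333 [ 0.53534326 -0.12384461  0.14747168] [-3.14051175e+00  1.96123267e-03  2.99896217e+00] 0.040674169572873085
[[-0.    -0.956 -0.294  0.081]
 [ 1.    -0.     0.    -0.001]
 [-0.    -0.294  0.956 -0.197]
 [ 0.     0.     0.     1.   ]]
green [488.9 229.8] [ 470  213   38   35 1041] [0.5527 0.0099 0.05  ]
green [289.4 231. ] [272 214  35  35 952] [ 0.5309 -0.149   0.05  ]
orange [336.5 254.4] [333 233   8  44 349] [ 0.5618 -0.1141  0.033 ]
orange [355.9 254. ] [348 233  17  43 691] [ 0.5638 -0.0974  0.033 ]
orange [375.  253.9] [372 233   7  43 300] [ 0.5661 -0.081   0.033 ]
orange [396.7 254.1] [392 233  10  43 391] [ 0.569  -0.0624  0.033 ]
orange [416.5 254. ] [408 233  18  43 681] [ 0.5713 -0.0454  0.033 ]
orange [435.  253.9] [432 233   7  43 260] [ 0.5735 -0.0296  0.033 ]
```

View pics/wrist1.png

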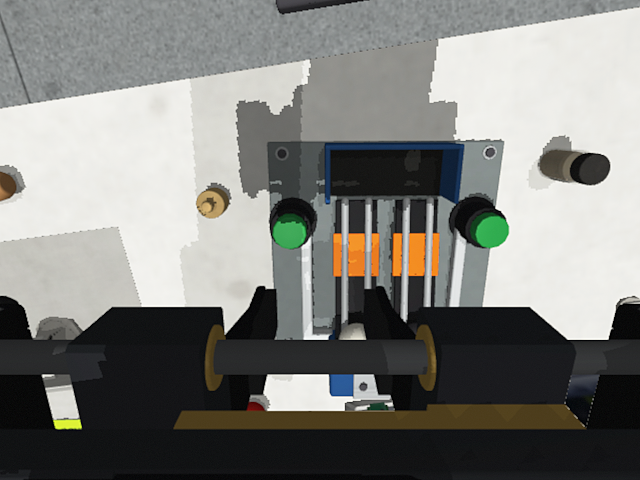

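View pics/side1.png

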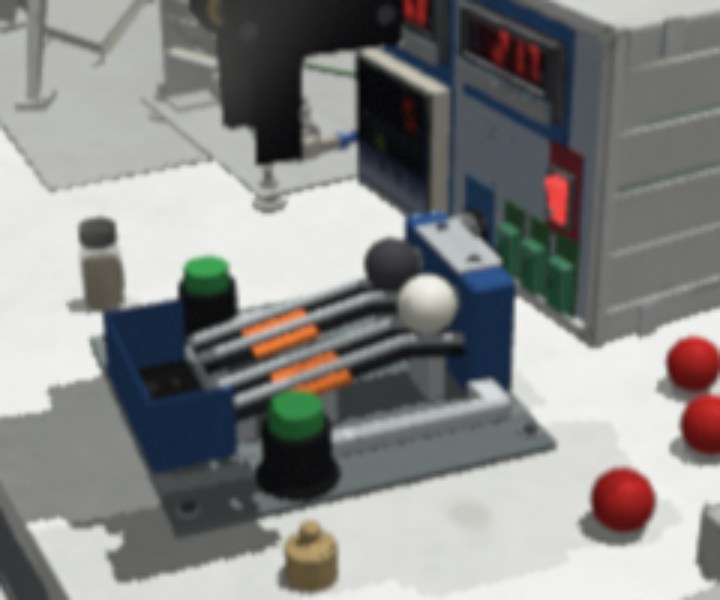

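The wrist view shows the right button at (289,231), giving (0.531, -0.149), which agrees with the top view. The white ball is still seated. I descend to just above the button.

Emit:
move_arm([
  [0, -0.2, -3],
  [0, 0, -3],
  [0, 0, -2.5],
  [0, 0, 0],
  [0, 0, 0],
], fingers=[0.47, 0.47, 0.47, 0.47, 0.47], spin=[0, 0, 0, 0, 0])

```text
t: 2.5
eef_pos: [0.535, -0.1215, 0.0631]
orientation: [-3.142, -0.001, 3.005]
wrist_force: [-0.2, 0.6, -0.3]
width: 0.041
```

```bash
cat > look.py <<'E'
import sys
from cell import sensors, capture
from h import *
from scipy.spatial.transform import Rotation as R
k=sys.argv[1]
o=sensors.get_obs(); c=capture("wrist")
print(o["t"],o["eef_pos"],np.rad2deg(o["orientation"]),o["width"],o["wrist_force"])
cv2.imwrite(f"pics/wrist{k}.png",c["pixels"][:,:,::-1])
t=capture("top"); cv2.imwrite(f"pics/top{k}.png",cv2.resize(t["pixels"][180:345,220:440],None,fx=3,fy=3)[:,:,::-1])
t=capture("side"); cv2.imwrite(f"pics/side{k}.png",cv2.resize(t["pixels"][200:340,220:400],None,fx=4,fy=4)[:,:,::-1])
p=np.array([[.5348,-.1217]]); 
Rm=R.from_euler("xyz",o["orientation"]).as_matrix()
F=np.deg2rad(-7.85);M=np.array([[np.cos(F),np.sin(F)],[-np.sin(F),np.cos(F)]])
org=np.array([.531,-.1495])-M.T@np.array([-.02,-.082])
for s in (-1,0,1):
    q=np.array(o["eef_pos"])+Rm@np.array([0,s*(o["width"]/2+.0075),0]); print("finger",s,"feeder mm",np.round(1000*(M@(q[:2]-org)),1),"z",np.round(q[2]*1000,1))
E
python3 look.py 2
```

```text
2.5 [ 0.53496096 -0.12145278  0.06305744] [-1.79997344e+02 -5.83954544e-02  1.72172524e+02] 0.04095095672990665 [-0.22679665  0.60361219 -0.28352136]
finger -1 feeder mm [-19.9 -81.7] z 63.1
finger 0 feeder mm [-19.9 -53.7] z 63.1
finger 1 feeder mm [-19.9 -25.7] z 63.1
```

View pics/side2.png

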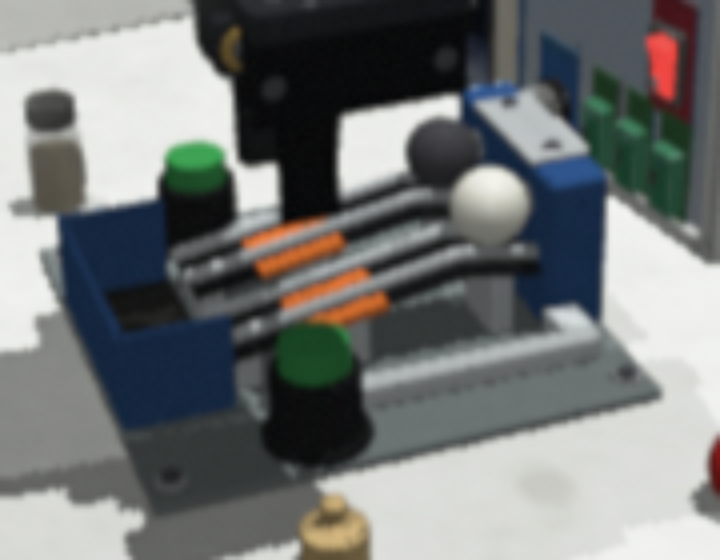

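View pics/wrist2.png

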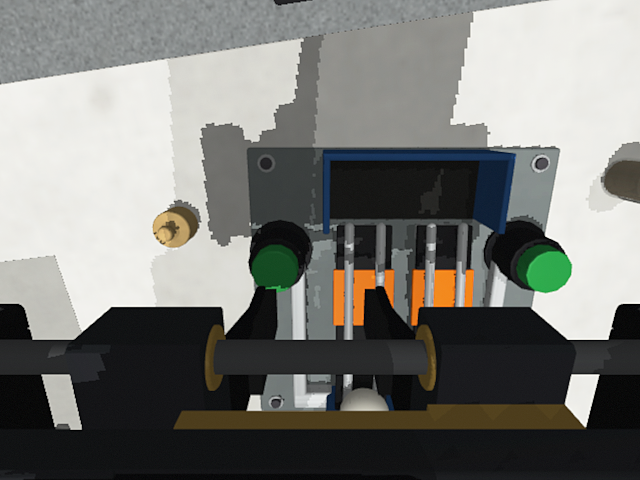

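```bash
python3 - <<'E'
from cell import sensors, capture
from h import *
from scipy.spatial.transform import Rotation as R
o=sensors.get_obs(); Rm=R.from_euler("xyz",o["orientation"]).as_matrix()
cs={n:capture(n) for n in ("wrist","side","top")}
for s in (-1,1):
  for dz in (0,-.03):
    P=np.array([0,s*.028,dz]); Wd=np.array(o["eef_pos"])+Rm@P
    for n,c in cs.items():
        if n=="wrist": q=np.linalg.inv(np.array(c["T_tool_cam"]))@np.r_[P,1]
        else: q=np.linalg.inv(c["cam_to_world"])@np.r_[Wd,1]
        u,v=c["fx"]*q[0]/q[2]+c["cx"],c["fy"]*q[1]/q[2]+c["cy"]
        print(s,dz,n,round(u,1),round(v,1),"expected depth",round(q[2],3),"seen",c["range_z"][int(v),int(u)] if 0<=v<480 else None)
    print(Wd)
cv2.imwrite("pics/sidef.png",cs["side"]["pixels"][:,:,::-1])
cv2.imwrite("pics/wcrop.png",cv2.resize(cs["wrist"]["pixels"][200:400,200:450],None,fx=3,fy=3)[:,:,::-1])
E
```

```text
-1 0 wrist 271.4 278.2 expected depth 0.212 seen 0.22813618
-1 0 side 297.8 275.5 expected depth 0.736 seen 0.7944261
-1 0 top 373.2 292.5 expected depth 1.031 seen 0.603066
[ 0.53274747 -0.14970852  0.06472316]
-1 -0.03 wrist 263.9 301.8 expected depth 0.184 seen 0.16265526
-1 -0.03 side 297.0 257.7 expected depth 0.722 seen 0.8401554
-1 -0.03 top 374.8 292.8 expected depth 1.001 seen 0.602794
[ 0.53264882 -0.14971064  0.094723  ]
1 0 wrist 371.5 278.2 expected depth 0.212 seen 0.24977264
1 0 side 286.3 258.2 expected depth 0.782 seen 0.85329574
1 0 top 343.7 287.6 expected depth 1.032 seen 0.60650676
[ 0.54040053 -0.09423393  0.06475224]
1 -0.03 wrist 379.5 301.7 expected depth 0.184 seen 0.16420348
1 -0.03 side 285.4 241.3 expected depth 0.768 seen 0.97454983
1 -0.03 top 344.4 287.7 expected depth 1.002 seen 0.59812695
[ 0.54030188 -0.09423605  0.09475208]
```

View pics/sidef.png

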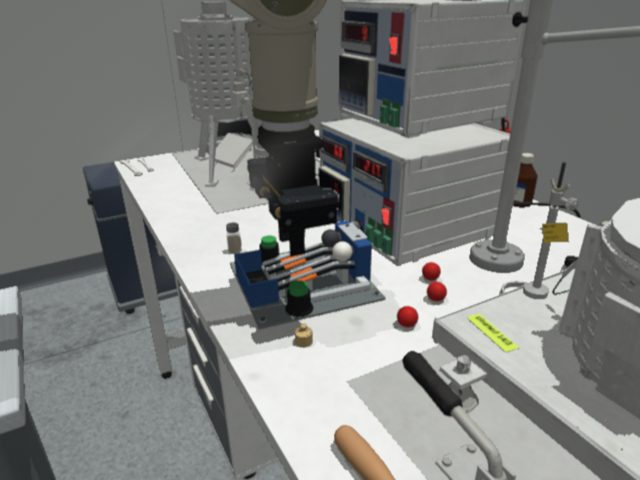

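View pics/wcrop.png

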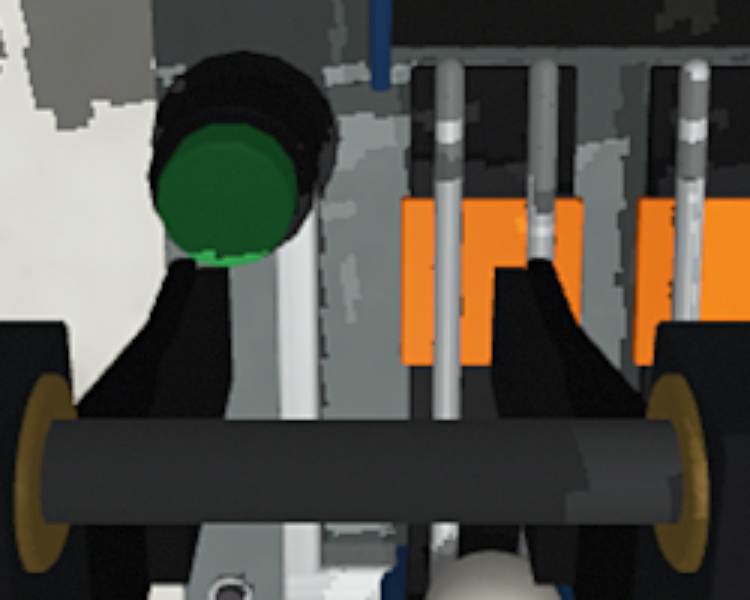

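View pics/top2.png

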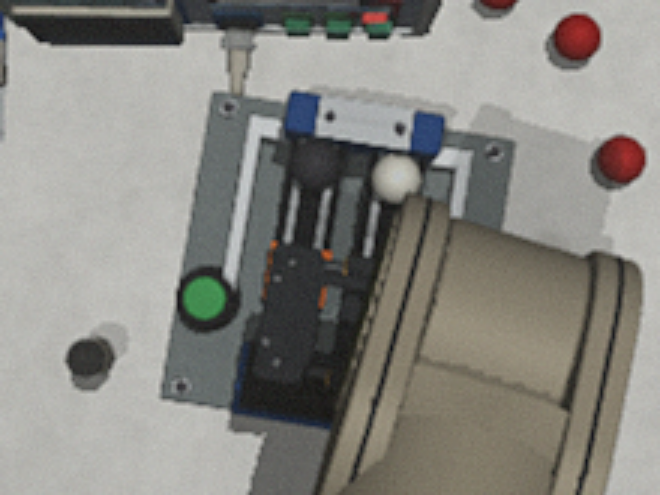

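```bash
python3 - <<'E'
from cell import sensors, capture
from h import *
from scipy.spatial.transform import Rotation as R
o=sensors.get_obs(); print(o["t"],o["eef_pos"],o["width"]); Rm=R.from_euler("xyz",o["orientation"]).as_matrix()
def bp(c,T,u,v):
    z=c["range_z"][v,u]; return T@np.array([(u-c["cx"])/c["fx"]*z,(v-c["cy"])/c["fy"]*z,z,1])
s=capture("side")
for u in (290,297,303):
  for v in range(230,262,3):
    q=bp(s,s["cam_to_world"],u,v)[:3]; print("side",u,v,np.round(q,4), s["pixels"][v,u])
w=capture("wrist")
for u in (260,265,270,370,375,380):
  for v in range(280,312,6):
    q=bp(w,np.array(w["T_tool_cam"]),u,v)[:3]; print("wrist(tool)",u,v,np.round(q,4))
E
```

```text
2.8 [ 0.5359504  -0.12199897  0.06385073] 0.04086791152733058
side 290 230 [ 0.4985 -0.2037  0.1707] [ 9 10 12]
side 290 233 [ 0.5214 -0.1535  0.1391] [11 11 12]
side 290 236 [ 0.5216 -0.1528  0.1341] [10 10 11]
side 290 239 [ 0.5223 -0.1507  0.1283] [9 8 9]
side 290 242 [ 0.5216 -0.1517  0.1242] [18 19 18]
side 290 245 [ 0.5216 -0.1513  0.1192] [27 28 28]
side 290 248 [ 0.5219 -0.1503  0.1139] [35 35 35]
side 290 251 [ 0.5219 -0.1499  0.1088] [36 38 39]
side 290 254 [ 0.5218 -0.1495  0.1038] [36 39 40]
side 290 257 [ 0.5711 -0.0411  0.0327] [174  91  42]
side 290 260 [ 0.5648 -0.0544  0.0351] [160 152 149]
side 297 230 [ 0.5074 -0.2057  0.1693] [ 8  9 10]
side 297 233 [ 0.532  -0.154   0.1367] [11 11 11]
side 297 236 [ 0.5317 -0.1543  0.1322] [9 9 9]
side 297 239 [ 0.5323 -0.1527  0.1266] [11 12 11]
side 297 242 [ 0.5331 -0.1507  0.1207] [6 6 8]
side 297 245 [ 0.5333 -0.1497  0.1154] [9 9 9]
side 297 248 [ 0.5334 -0.1491  0.1102] [ 8  8 11]
side 297 251 [ 0.5328 -0.1501  0.1059] [ 9  9 10]
side 297 254 [ 0.533  -0.1493  0.1006] [30 17 11]
side 297 257 [ 0.5765 -0.0576  0.0392] [169 
[... 1573 characters left out ...]
  -0.0384]
wrist(tool) 370 298 [ 0.009   0.0212 -0.045 ]
wrist(tool) 370 304 [ 0.0086  0.0205 -0.0501]
wrist(tool) 370 310 [ 0.0083  0.0199 -0.055 ]
wrist(tool) 375 280 [-0.0148  0.0352  0.033 ]
wrist(tool) 375 286 [-0.0185  0.0351  0.0317]
wrist(tool) 375 292 [ 0.0083  0.0245 -0.0371]
wrist(tool) 375 298 [ 0.0089  0.0234 -0.0448]
wrist(tool) 375 304 [ 0.0082  0.0228 -0.0492]
wrist(tool) 375 310 [ 0.0091  0.0217 -0.0566]
wrist(tool) 380 280 [-0.0127  0.0376  0.028 ]
wrist(tool) 380 286 [ 0.0105  0.0269 -0.0353]
wrist(tool) 380 292 [ 0.0103  0.026  -0.0415]
wrist(tool) 380 298 [ 0.0105  0.025  -0.0481]
wrist(tool) 380 304 [ 0.0092  0.0246 -0.0514]
wrist(tool) 380 310 [ 0.0087  0.0239 -0.0558]
```

The depth images put the visible fingertips about 36 mm above the stated TCP. I'll descend in small steps and use the force reading to find contact.

Emit:
move_arm([
  [0, 0, -0.4],
  [0, 0, -0.4],
  [0, 0, 0],
  [0, 0, 0],
], fingers=[0.47, 0.47, 0.47, 0.47], spin=[0, 0, 0, 0])

```text
t: 3.23
eef_pos: [0.5346, -0.122, 0.0539]
orientation: [-3.142, -0.001, 3.004]
wrist_force: [0.1, 0.2, -0.3]
width: 0.0409
```

Emit:
move_arm([
  [0, 0, -0.3],
  [0, 0, -0.2],
  [0, 0, 0],
  [0, 0, 0],
], fingers=[0.47, 0.47, 0.47, 0.47], spin=[0, 0, 0, 0])

```text
t: 3.57
eef_pos: [0.5349, -0.122, 0.0492]
orientation: [3.142, -0.0, 3.004]
wrist_force: [0.1, 0.6, 0.3]
width: 0.0407
```

```bash
python3 look.py 3
```

```text
3.5667 [ 0.53485081 -0.12200393  0.04920188] [ 1.79999261e+02 -2.17562240e-02  1.72119002e+02] 0.04068626684950377 [0.06003476 0.55313133 0.26817868]
finger -1 feeder mm [-20.  -82.1] z 49.2
finger 0 feeder mm [-19.9 -54.2] z 49.2
finger 1 feeder mm [-19.9 -26.4] z 49.2
```

View pics/side3.png

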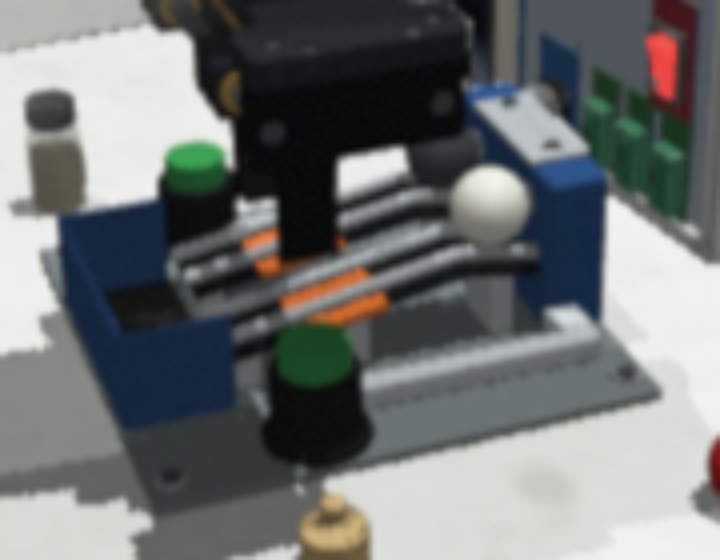

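No force yet, and the button still looks up. I go down another 3 mm, which stays short of the 6 mm release, and check again.

Emit:
move_arm([
  [0, 0, -0.15],
  [0, 0, -0.15],
  [0, 0, 0],
  [0, 0, 0],
], fingers=[0.47, 0.47, 0.47, 0.47], spin=[0, 0, 0, 0])

```text
t: 4.05
eef_pos: [0.5349, -0.122, 0.0463]
orientation: [3.142, -0.0, 3.004]
wrist_force: [-0.5, -0.5, 0.2]
width: 0.0411
```

```bash
python3 look.py 4; python3 - <<'E'
from cell import sensors, capture
from h import *
from scipy.spatial.transform import Rotation as R
o=sensors.get_obs(); print(o["wrist_force"],o["torque"],o["eef_pos"])
s=capture("side"); T=s["cam_to_world"]
for v in range(240,290,2):
    u=297; z=s["range_z"][v,u]; q=T@np.array([(u-s["cx"])/s["fx"]*z,(v-s["cy"])/s["fy"]*z,z,1]); print(v,np.round(q[:3],4),s["pixels"][v,u])
E
```

```text
4.05 [ 0.53488906 -0.12198262  0.04625457] [ 1.79997541e+02 -1.42694703e-02  1.72121748e+02] 0.041130110693579816 [-0.48200412 -0.49030431  0.15962   ]
finger -1 feeder mm [-19.9 -82.3] z 46.3
finger 0 feeder mm [-19.9 -54.2] z 46.3
finger 1 feeder mm [-19.9 -26.1] z 46.3
[-0.89008645  0.27034514 -0.05890164] [-0.00586673  0.04814053 -0.01727713] [ 0.53500719 -0.12200885  0.04641268]
240 [ 0.5067 -0.206   0.1554] [10 11 11]
242 [ 0.5067 -0.2059  0.1524] [ 9  8 11]
244 [ 0.5302 -0.1564  0.1209] [11 11 12]
246 [ 0.5314 -0.1536  0.1161] [11 10 11]
248 [ 0.5309 -0.1544  0.1134] [8 7 7]
250 [ 0.5314 -0.1532  0.1094] [10 12 11]
252 [ 0.5316 -0.1525  0.1058] [10 10 10]
254 [ 0.5324 -0.1505  0.1013] [12 12 13]
256 [ 0.532  -0.1511  0.0984] [11 12 13]
258 [ 0.5317 -0.1514  0.0954] [ 8 11 11]
260 [ 0.5319 -0.1508  0.0917] [7 8 9]
262 [ 0.5313 -0.1519  0.0891] [ 9 10 10]
264 [ 0.5317 -0.1507  0.085 ] [ 8  9 12]
266 [ 0.5744 -0.0607  0.0238] [67 68 69]
268 [ 0.5619 -0.0867  0.0368] [167 172 172]
270 [ 0.5603 -0.0897  0.0351] [127 127 127]
272 [ 0.5607 -0.0886  0.0307] [180  98  53]
274 [ 0.5582 -0.0937  0.0303] [194 117  79]
276 [ 0.5511 -0.1083  0.0364] [153 152 150]
278 [ 0.5509 -0.1084  0.0328] [112 105 102]
280 [ 0.5367 -0.1382  0.0495] [103  77  41]
282 [ 0.5344 -0.1428  0.0491] [25 66 35]
284 [ 0.5307 -0.1503  0.0508] [26 68 35]
286 [ 0.5283 -0.155   0.0507] [24 67 34]
288 [ 0.5261 -0.1594  0.0503] [25 67 35]
```

View pics/wrist4.png

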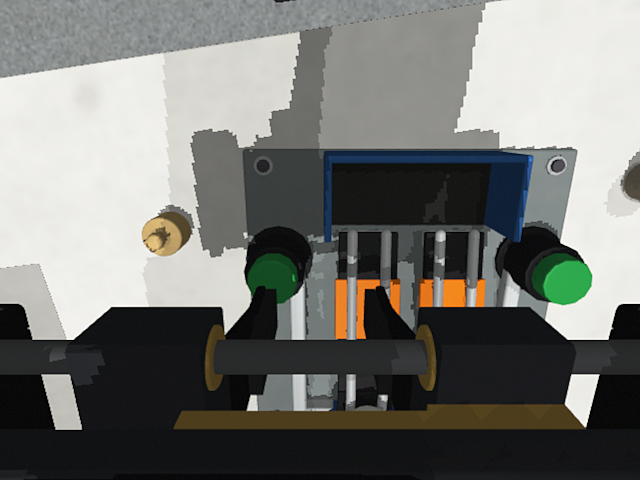

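The depth view settles it. The visible tips are at z≈0.084 while the TCP reads 0.046, and the button is still up at 0.0505. So the real fingertips end about 37 mm short of the reported TCP. I use the measured tip height from here, with force as the check, and lower 25 mm.

Emit:
move_arm([
  [0, 0, -0.9],
  [0, 0, -0.9],
  [0, 0, -0.7],
  [0, 0, 0],
  [0, 0, 0],
], fingers=[0.47, 0.47, 0.47, 0.47, 0.47], spin=[0, 0, 0, 0, 0])

```text
t: 4.67
eef_pos: [0.5344, -0.122, 0.0206]
orientation: [-3.141, -0.002, 3.004]
wrist_force: [-0.7, 0.6, -0.4]
width: 0.0412
```

```bash
cat > tip.py <<'E'
from cell import sensors, capture
from h import *
o=sensors.get_obs(); print(o["t"],np.round(o["wrist_force"],2),np.round(o["eef_pos"],4))
s=capture("side"); T=s["cam_to_world"]
u,v=np.meshgrid(np.arange(640),np.arange(480)); z=s["range_z"]
P=np.stack([(u-s["cx"])/s["fx"]*z,(v-s["cy"])/s["fy"]*z,z,np.ones_like(z)],-1)@T.T
dark=s["pixels"].max(2)<60
F=np.deg2rad(-7.85);M=np.array([[np.cos(F),np.sin(F)],[-np.sin(F),np.cos(F)]])
org=np.array([.531,-.1495])-M.T@np.array([-.02,-.082])
f=(P[...,:2]-org)@M.T*1000
Z=P[...,2]*1000
for y0 in (-82,-26):
    m=dark&(abs(f[...,0]+20)<16)&(abs(f[...,1]-y0)<13)&(Z>52 if y0<-50 else Z>40)&(Z<110)&(z>0)
    if m.sum()>5: 
        print(y0,m.sum(),"zmin",np.sort(Z[m])[:6].round(1),"x",np.percentile(f[m][:,0],[3,97]).round(1),"y",np.percentile(f[m][:,1],[3,97]).round(1))
g=green(s["pixels"])&(abs(f[...,0]+20)<16)&(abs(f[...,1]+82)<16); print("button z",np.percentile(Z[g],[50,80,95]).round(1))
E
python3 tip.py; python3 look.py 5
```

```text
4.6667 [-0.72  0.55 -0.42] [ 0.5344 -0.122   0.0206]
-82 306 zmin [54.1 56.  56.2 56.4 56.7 56.7] x [-30.7 -10.2] y [-87.5 -80.9]
-26 72 zmin [55.6 55.7 56.1 56.1 56.2 56.4] x [-30.7 -18.4] y [-35.3 -25.3]
button z [48.  49.9 50.6]
4.7167 [ 0.53476919 -0.12211348  0.0210823 ] [-1.79989766e+02 -3.92243759e-02  1.72114336e+02] 0.04071453695705615 [ 0.38829782  0.40445702 -0.58675553]
finger -1 feeder mm [-20.  -82.2] z 21.1
finger 0 feeder mm [-20.  -54.4] z 21.1
finger 1 feeder mm [-20.  -26.5] z 21.1
```

View pics/side5.png

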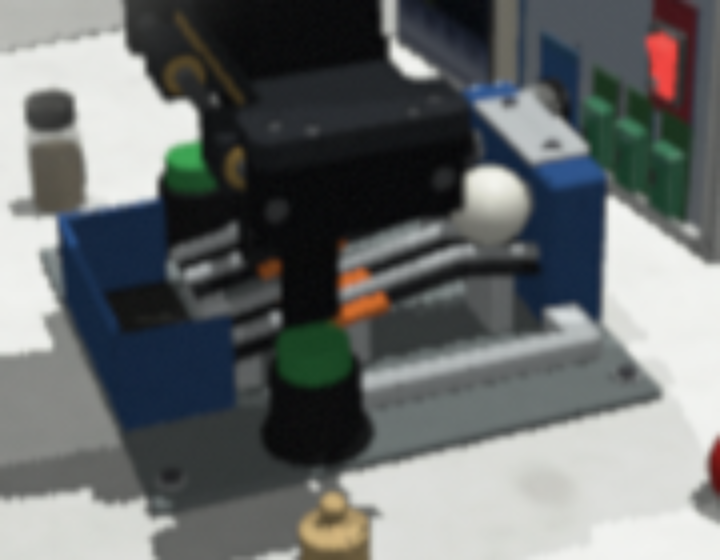

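View pics/wrist5.png

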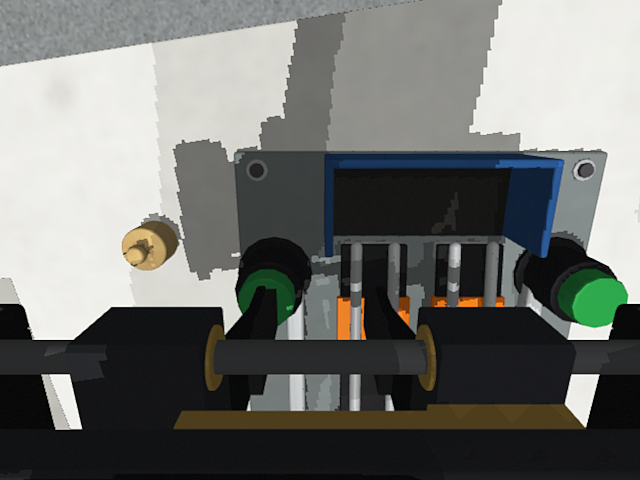

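The tips are at about 56.5 mm, centred on feeder x≈-20.4 at the button and lane lines. I go down 8 mm, which should give roughly 1–2 mm of press.

Emit:
move_arm([
  [0, 0, -0.4],
  [0, 0, -0.4],
  [0, 0, 0],
  [0, 0, 0],
], fingers=[0.47, 0.47, 0.47, 0.47], spin=[0, 0, 0, 0])

```text
t: 5.2
eef_pos: [0.535, -0.1219, 0.0132]
orientation: [3.142, -0.0, 3.004]
wrist_force: [0.7, 0.4, 1.3]
width: 0.0412
```

```bash
python3 tip.py
```

```text
5.2 [0.73 0.45 1.33] [ 0.535  -0.1219  0.0132]
-82 266 zmin [52.  52.  52.1 52.2 52.2 52.3] x [-30.   -9.8] y [-87.2 -81.2]
-26 71 zmin [47.  47.5 47.6 47.9 48.1 48.1] x [-30.  -16.5] y [-34.6 -24.6]
button z [45.3 47.6 48.3]
```

Contact: 1.3 N, with the button down about 1–2 mm. Now I press through.

Emit:
move_arm([
  [0, 0, -0.3],
  [0, 0, -0.3],
  [0, 0, 0],
  [0, 0, 0],
], fingers=[0.47, 0.47, 0.47, 0.47], spin=[0, 0, 0, 0])

```text
t: 5.58
eef_pos: [0.535, -0.122, 0.0073]
orientation: [3.142, 0.0, 3.004]
wrist_force: [-0.9, 1.4, 2.9]
width: 0.0409
```

```bash
python3 tip.py; python3 look.py 6
```

```text
5.5833 [-0.87  1.41  2.87] [ 0.535  -0.122   0.0073]
-82 211 zmin [52.  52.1 52.3 52.4 52.4 52.5] x [-29.9  -9.5] y [-87.4 -80.6]
-26 61 zmin [41.3 41.8 43.1 43.4 43.5 43.6] x [-30.1 -18.3] y [-34.9 -25.1]
button z [41.2 42.1 42.7]
5.6333 [ 0.53506984 -0.12193572  0.00740685] [1.79993018e+02 1.60995383e-03 1.72125184e+02] 0.04078889636689573 [-0.51944942  1.52173871  2.93146373]
finger -1 feeder mm [-19.7 -82. ] z 7.4
finger 0 feeder mm [-19.7 -54.1] z 7.4
finger 1 feeder mm [-19.7 -26.2] z 7.4
```

View pics/side6.png

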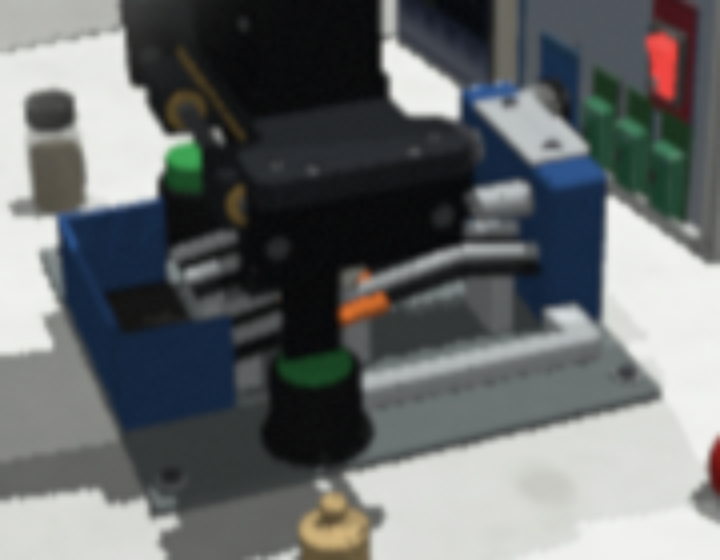

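View pics/wrist6.png

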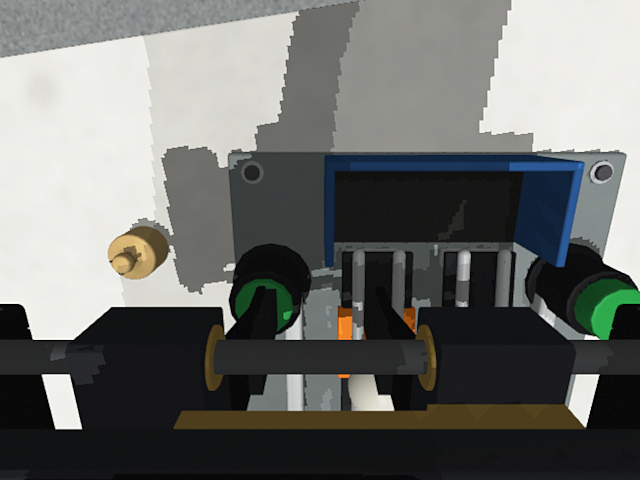

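The ball has left its seat and shows white at (372,393) in the wrist view. The button is down about 7–8 mm. I add 0.5 mm and let things settle.

Emit:
move_arm([
  [0, 0, -0.05],
  [0, 0, 0],
  [0, 0, 0],
  [0, 0, 0],
  [0, 0, 0],
], fingers=[0.47, 0.47, 0.47, 0.47, 0.47], spin=[0, 0, 0, 0, 0])

```text
t: 6.2
eef_pos: [0.535, -0.122, 0.0069]
orientation: [3.141, 0.0, 3.004]
wrist_force: [-1.5, 0.9, 4.1]
width: 0.0409
```

Emit:
move_arm([
  [0, 0, 0],
  [0, 0, 0],
  [0, 0, 0],
  [0, 0, 0],
  [0, 0, 0],
], fingers=[0.47, 0.47, 0.47, 0.47, 0.47], spin=[0, 0, 0, 0, 0])

```text
t: 6.62
eef_pos: [0.535, -0.122, 0.0069]
orientation: [3.141, 0.0, 3.004]
wrist_force: [-0.9, 0.8, 4.9]
width: 0.0405
```

```bash
python3 tip.py; python3 look.py 7
```

```text
6.6167 [-0.86  0.83  4.87] [ 0.535  -0.122   0.0069]
-82 208 zmin [52.2 52.3 52.3 52.5 52.6 52.7] x [-30.   -9.5] y [-87.1 -80.8]
-26 60 zmin [40.8 42.2 42.3 42.5 42.8 42.8] x [-31.1 -18. ] y [-34.4 -24.7]
button z [40.7 41.7 42.4]
6.6667 [ 0.53501582 -0.12198132  0.00689229] [1.79994661e+02 1.66745968e-03 1.72121577e+02] 0.040705908986769804 [-0.90498069  1.23469935  4.61584162]
finger -1 feeder mm [-19.8 -82. ] z 6.9
finger 0 feeder mm [-19.8 -54.2] z 6.9
finger 1 feeder mm [-19.8 -26.3] z 6.9
```

View pics/side7.png

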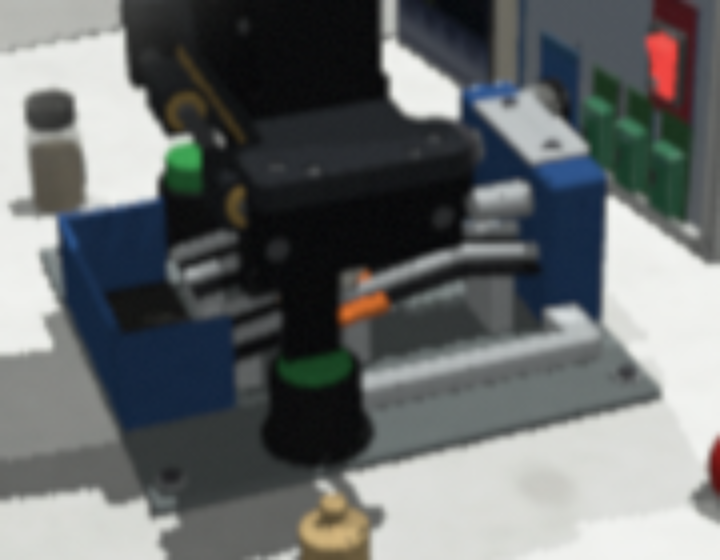

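View pics/wrist7.png

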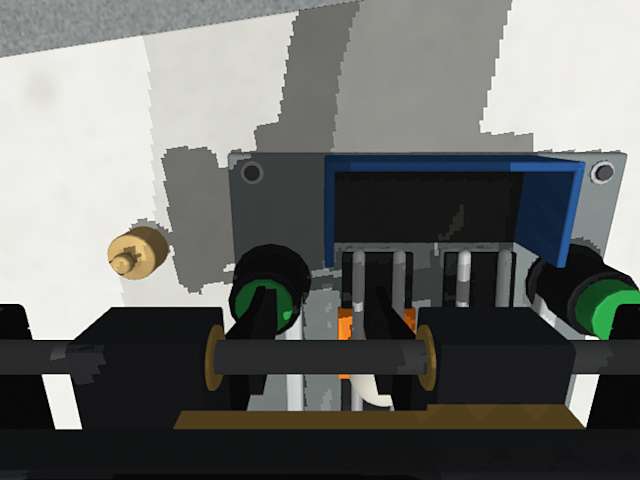

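View pics/top7.png

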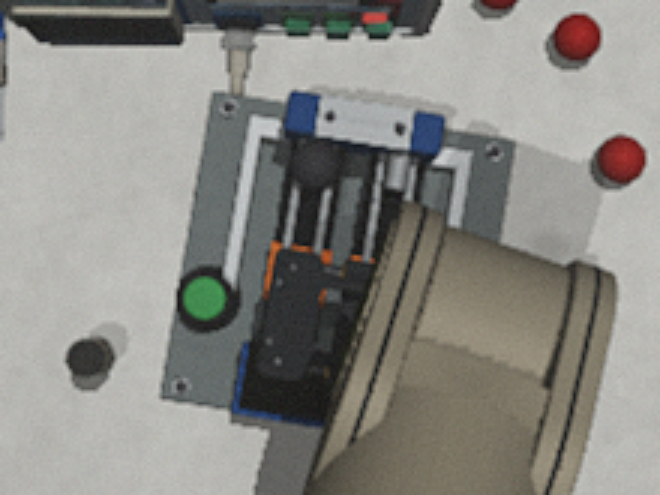

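```bash
cat > ball.py <<'E'
from cell import sensors, capture
from h import *
from scipy.spatial.transform import Rotation as R
from scipy.optimize import least_squares
o=sensors.get_obs(); c=capture("wrist"); T=np.eye(4); T[:3,:3]=R.from_euler("xyz",o["orientation"]).as_matrix(); T[:3,3]=o["eef_pos"]
W=T@np.array(c["T_tool_cam"]); p=c["pixels"]
F=np.deg2rad(-7.85);M=np.array([[np.cos(F),np.sin(F)],[-np.sin(F),np.cos(F)]])
org=np.array([.531,-.1495])-M.T@np.array([-.02,-.082])
z=c["range_z"]; u,v=np.meshgrid(np.arange(640),np.arange(480))
P=np.stack([(u-c["cx"])/c["fx"]*z,(v-c["cy"])/c["fy"]*z,z,np.ones_like(z)],-1)@W.T
f=np.concatenate([((P[...,:2]-org)@M.T),P[...,2:3]],-1)*1000
m=(p.min(2)>110)&(u>330)&(u<420)&(v>340)&(v<410)&(abs(f[...,1]+26)<17)&(f[...,2]>45)&(f[...,2]<75)
Q=f[m]; print(o["t"],len(Q),"ranges",np.percentile(Q,[2,98],axis=0).round(1))
r=least_squares(lambda q:np.hypot(np.hypot(Q[:,0]-q[0],Q[:,1]+26),Q[:,2]-q[1])-16,[5,52],loss="soft_l1")
print("ball centre x,z",r.x.round(1),"rms",np.sqrt(np.mean(r.fun**2)).round(2))
cv2.imwrite("pics/ballcrop.png",cv2.resize(p[300:420,300:460],None,fx=4,fy=4)[:,:,::-1])
E
python3 ball.py;python3 ball.py
```

```text
6.8167 736 ranges [[  2.1 -40.6  57. ]
 [ 17.7 -24.6  67.6]]
ball centre x,z [ 7.6 51.6] rms 0.42
6.8667 738 ranges [[  2.1 -40.6  56.9]
 [ 17.8 -24.6  67.5]]
ball centre x,z [ 7.7 51.6] rms 0.42
```

View pics/ballcrop.png

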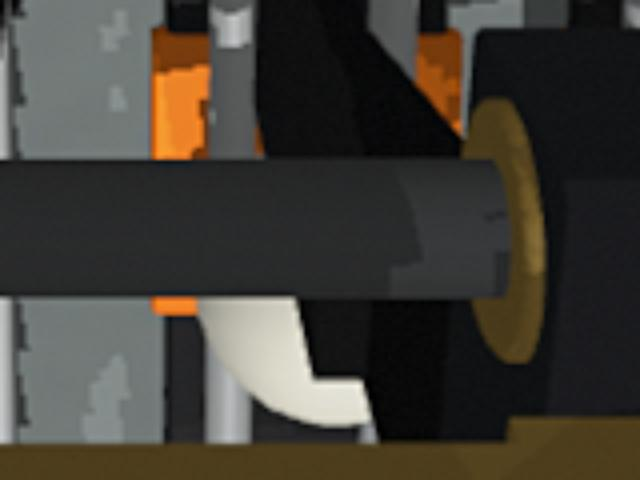

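The ball is at rest at feeder x≈7.6 mm (strip is -14 to +24), z≈51.6 mm, barred by the finger. I hold for a few more rows, recheck and hand in.

Emit:
move_arm([
  [0, 0, 0],
  [0, 0, 0],
  [0, 0, 0],
  [0, 0, 0],
  [0, 0, 0],
], fingers=[0.47, 0.47, 0.47, 0.47, 0.47], spin=[0, 0, 0, 0, 0])

```text
t: 7.33
eef_pos: [0.535, -0.122, 0.0069]
orientation: [3.141, 0.0, 3.004]
wrist_force: [-0.6, 1.1, 3.4]
width: 0.041
```

```bash
python3 ball.py; python3 tip.py; python3 -c "
from cell import close_job; print(close_job())"
```

```text
7.3333 735 ranges [[  2.1 -40.6  56.9]
 [ 17.9 -24.7  67.5]]
ball centre x,z [ 7.7 51.6] rms 0.43
7.3833 [-0.77  1.07  3.4 ] [ 0.535  -0.122   0.0069]
-82 206 zmin [52.2 52.3 52.4 52.5 52.7 52.7] x [-30.   -9.4] y [-86.9 -80.7]
-26 62 zmin [41.9 42.1 42.2 42.4 42.6 42.8] x [-32.6 -18.1] y [-34.9 -22.9]
button z [40.8 41.7 42.3]
the job is handed in; nothing more can be done
None
```

The white ball is out of its seat and stopped over the right lane's orange strip. One finger is still holding the right green button down and the other is barring the ball. I handed the job in at about 7.4 s.

- **Ball:** across three looks over about half a second its centre stayed at feeder x ≈ 7.7 mm (strip -14 to +24 mm), 51.6 mm above the bench. The finger was the only thing that touched it after the ejector.
- **Button:** it is pressed about 8.5 mm, with a steady upward force of roughly 3.4–4.9 N.
- **Left alone:** the dark ball, left button, vial and brass weight looked unmoved in the last pictures I viewed, about 0.7 s before hand-in.
- **Disagreement:** the reported TCP did not match the real fingertips, which end about 37 mm short of it. I confirmed this with the side and wrist depth images, and there was no contact at the nominal button height. I then went by the measured tip height and the force reading.

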